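# Hang a rinsed mixing paddle to drip dry

### The job

The wide wooden mixing paddle has been rinsed and must drip dry. First pull the white drip tray all the way out from under the sloping draining board, then hang the wide paddle by its eye on the thick peg, right down against the board, with its blade pointing down the slope over the tray. Leave the narrow paddle, the jars, the bottles, the beaker and the yellow bin where they are.

Things in the scene. Friction and masses are not known exactly. Their poses are not given: they have to be found in the camera images.
- board: grey draining board on a fixed stand, 180 mm wide; its upper face rises along board +x (away from the robot) at 30 degrees to the level, 165 mm long along the slope. Its lower edge is 110 mm above the origin, which is on the table; x level, y along the lower edge, z up. Two pegs stand on it side by side, about 90 mm apart; which is left or right changes
- peg_thick: steel peg 24 mm in diameter fixed on the draining board, square to its slope: its axis leans 30 degrees from vertical towards -x and ends, tapered, 45 mm from the slope. Origin: where the axis meets the slope, 125 mm up from the lower edge. Axes as the board's (z straight up)
- peg_thick_tip (a point): end of the thick peg's axis
- peg_thin: steel peg 12 mm in diameter fixed on the draining board, square to its slope: its axis leans 30 degrees from vertical towards -x and ends, tapered, 45 mm from the slope. Origin: where the axis meets the slope, 125 mm up from the lower edge. Axes as the board's (z straight up)
- tray (a joint): how far the white plastic drip tray (130 x 150 mm, 38 mm high) is pulled out from under the board towards the board's -x, in m: 0 pushed in, 0.07 all the way out at the stop; about 2 N moves it, and it stays where it is left
- tray_fin (a point): top of the middle of the tray's upright pull fin, which juts forward from the middle of the tray's front: 12 mm thick across the board's y, 46 mm long along its x, reaching from 13 to 55 mm above the table. This point is at 55 mm. It moves with the tray
- wide_paddle: loose wooden paddle, 198 mm long, lying flat. Origin: underside, mid handle; x towards the blade, z up. Eye: ring 54 mm outside, 34 mm inside diameter, 12 mm thick, centre at x = -75 mm. Handle: 22 mm wide, 18 mm thick, x = -50 to 32 mm. Blade: 66 mm wide, 8 mm thick, x = 31 to 96 mm. Undersides flush at z = 0
- wide_paddle_eye (a point): centre of the wide paddle's eye, 6 mm above the underside
- wide_paddle_tip (a point): middle of the wide paddle's blade end, 171 mm from the eye centre, 4 mm above the underside
- narrow_paddle: loose wooden paddle of the same make, to be left alone: 190 mm long, eye 38 mm outside and 20 mm inside, handle 18 mm wide, blade 32 mm wide. Frame as the wide paddle's. The two lie side by side; which is where changes
- white_jar: loose white jar with black lid, 72 mm diameter, 100 mm high; origin under its centre
- dark_jar: loose black jar with white lid, 68 mm diameter, 90 mm high; origin under its centre
- dye_bottle: loose green squeeze bottle with a nozzle, 54 mm diameter, 150 mm high; origin under its centre
- grey_bottle: loose grey squeeze bottle with a nozzle, 54 mm diameter, 150 mm high; origin under its centre
- beaker: loose clear beaker, 80 mm diameter, 100 mm high; origin under its centre
- parts_bin: loose yellow open bin, 180 x 110 mm, 70 mm high; origin under its centre
There are look-alikes about, which are no part of the job. Leave any black or purple look-alike of the wide_paddle alone.

How it is judged:
By the outcome, as a careful person would: the job done as asked, in the order asked, and still so for the second after the job is handed in, with the robot touching nothing.
It also fails if it takes over 48 s, if anything falls off the work surface, if the arm or the gripper's body presses on something with over 40 N, if the wrist force passes 120 N, or if a joint passes its speed limit or range.

### The arm

A 6-joint arm with a two-finger parallel gripper is mounted at the origin on the work surface. World frame = base frame: x ahead of the robot, y to its left, z up, the work surface at z = 0. Lengths are in m, angles in rad, forces in N, time in s.
With the tool pointing down it reaches from about 0.35 to 0.975 m from the base axis. Payload 4.9 kg.
Tool frame: the origin (TCP) lies at the very end of the fingers, on their centre line; the grasp point (between the pads) lies 19 mm behind it; z points along the fingers, y is the line along which they close (so a half turn about z gives the same grasp; the last joint's range is limited). The gripper opens to 85 mm and grips with 20 to 120 N. Pads are 22 mm wide; open, the fingers measure 114 mm over their backs; the gripper's body (76 mm by 85 mm) begins 54 mm behind the grasp point. The pads swing forward as they close: fully open they stand 13 mm farther back than shut.
Start: joints at [-1.437, 0.053, 1.613, -0, 1.476, -0.119], TCP at [0.156, -0.605, 0.231] pointing down, gripper open.
Joint ranges: [-3.01, 3.01], [-1.01, 2.22], [0.06, 2.58], [-1.02, 4.17], [0.09, 2.62], [-3.14, 3.14]. Speed limits (rad/s): [2.57, 2.57, 3.14, 3.14, 3.14, 3.14].

### API

Orientations are given as a unit quaternion [w, x, y, z].
In Python, from plant import state, optics, ticket, nets gives the robot as it stands. The module is installed in compiled form; this text tells all that it offers.
- The arm moves only by the shell command python3 -m inch 'ROWS' [OPENING]. ROWS is JSON, a list of rows, each an object of numbers: "dx", "dy", "dz": the shift along the tool's x, y, z as a fraction of full scale; "rx", "ry", "rz": the turn, a rotation vector about the tool's x, y, z as a fraction of full scale. In form: [{"dx": .., "dy": .., "dz": .., "rx": .., "ry": .., "rz": ..}, ...]. A call has 1 to 5 rows; each row is the pose to reach, as a shift and turn from the pose commanded when the call began, along the tool's axes at that moment; what a row does not reach only later rows make up. Full scale, the value 1, is 0.8 m for a shift and 1.5 rad for a turn. A row lasts 1/10 s, in which the tool goes at most 50 mm and 8.59 degrees, less where a joint would pass 70% of its speed; a pose out of reach is approached as far as the arm can. A call with a number of a shift or a turn outside -1 to 1 is refused whole. A call with a gripper value outside its range is refused whole. OPENING is the opening, from -1 (shut) to 1 (fully open), set as the call begins (- or left out, the last holds). The fingers move at their own pace and stop on an object; the grip force is fixed at half the most. Time passes only in rows, so rows that repeat a pose let the fingers close. It gives the time, the measured TCP pose, the force, the opening and the grip force at its end, in the units of the state.
- state(): the state, without advancing time (a new reading comes with each control period).
- optics.grab_frame(name): name is "scene" or "top" or "wrist"; returns the picture (400x640x3 uint8, red, green, blue); there is no depth.
- optics.camera_info(name): a dict with "fx", "fy", "cx", "cy" (pixels), "k1" (the pictures are not rectified: a ray, as slopes to the right and down, at radius r is drawn at 1 + k1 r^2 times it, then the intrinsics apply), "R" (3x3) and "t" (3): a world point X has camera coordinates R X + t. Camera axes: x right, y down, z forward; pixel columns grow to the right and rows downward; lengths in m; the calibration is good to about 2 mm. A picture is of the moment at which its call begins: read the wrist's pose just before it. camera_info takes no time and is no camera call; for the wrist camera it gives the pose at the moment of the call.
- ticket.job_done(): hands the job in; it is judged then, once.
Trained networks look in the newest picture that a camera, given by its name, has taken for a name from the list of things; names that differ only in an ending like _2 or _b are one class to them, and where a whole thing is asked for, a point or a joint stands for the part that bears it (a point fixed in the world has none). Each returns a list of dicts, best first, with "confidence" (0 to 1); they miss things now and then, are a little off and sometimes report something else, mostly with a low value. They report only what shows in the picture. A call takes as long as a camera call. They do not tell look-alikes from the thing itself.
- nets.boxes_of(camera, name): "bbox" ([centre column, centre row, width, height] in pixels, round what is visible of it).
- nets.outline_of(camera, name): "pixels" (400x640 bool, what is visible of it) and "bbox" ([centre column, centre row, width, height] in pixels, round what is visible of it).
The state is a dict: "time": time; "joint_pos": joint angles; "joint_vel": joint speeds; "joint_efforts": joint torques, N m; "tool_pos": TCP position; "tool_rot": TCP orientation; "contact_force": force on the tool from outside, world axes, zero at the start; "ft_torque": the same for the moment, N m; "gripper_width": opening from 0.0 (shut) to 1.0 (fully open); "grasp_force": force on a finger pad.
Only numpy, scipy, OpenCV 4.12 (cv2) and the standard library are available. Lean on these libraries where they do the work, as an engineer would, in place of code of your own. Each camera call takes 0.05 s, during which the arm holds its last target. There are 200 camera calls.

## Working session

There is one attempt and no reset: what is moved stays moved. The work goes in short steps, Python scripts to look and compute and a shell command to move; the robot and the scene stay as the last step left them, time stands still between calls to the robot, and variables do not carry over. Pictures are saved under pics/ and viewed, at most 10 in all, crops included, and the job is handed in when it is done.

```bash
mkdir -p pics; cat > h.py <<'E'
import numpy as np, cv2
from scipy.spatial.transform import Rotation as Ro
from plant import state, optics, ticket, nets
def K(c): return np.array([[c['fx'],0,c['cx']],[0,c['fy'],c['cy']],[0,0,1]])
def ray(c,uv):
    p=cv2.undistortPoints(np.array(uv,float).reshape(-1,1,2),K(c),np.array([c['k1'],0,0,0]))[:,0]
    R=np.array(c['R']);t=np.array(c['t'])
    return -R.T@t,np.c_[p,np.ones(len(p))]@R
def onz(c,uv,z):
    o,d=ray(c,uv);return o+d*((z-o[2])/d[:,2])[:,None]
def proj(c,X):
    return cv2.projectPoints(np.array(X,float).reshape(-1,1,3),cv2.Rodrigues(np.array(c['R']))[0],np.array(c['t'],float),K(c),np.array([c['k1'],0,0,0]))[0][:,0]
def Rt():
    s=state();q=s['tool_rot'];return np.array(s['tool_pos']),Ro.from_quat([q[1],q[2],q[3],q[0]]).as_matrix()
def save(n,im): cv2.imwrite('pics/'+n+'.png',cv2.cvtColor(im,cv2.COLOR_RGB2BGR))
def goto(p,R=None):
    "print shift/turn fractions to target"
    p0,R0=Rt(); d=R0.T@(np.array(p)-p0)/.8
    w=(Ro.from_matrix(R0.T@R).as_rotvec()/1.5) if R is not None else np.zeros(3)
    print('d',d.round(4),'r',w.round(4))
E
python3 - <<'E'
from h import *
a=optics.grab_frame('scene');b=optics.grab_frame('top')
save('scene',a);save('top',b)
for n in ['board','peg_thick','peg_thin','tray','tray_fin','wide_paddle','narrow_paddle']:
    for cam in ['top','scene']:
        print(n,cam,[(np.round(x['bbox']).tolist(),round(x['confidence'],2)) for x in nets.boxes_of(cam,n)])
for cam in['top','scene']:
    c=optics.camera_info(cam);print(cam,c['fx'],(-np.array(c['R']).T@c['t']).round(3),np.array(c['R']).round(2).tolist())
print(state()['time'],state()['tool_rot'])
E
```

```text
board top [([282.0, 159.0, 57.0, 75.0], 0.57)]
board scene [([381.0, 250.0, 91.0, 85.0], 0.59)]
peg_thick top [([291.0, 136.0, 2.0, 14.0], 0.38)]
peg_thick scene [([374.0, 233.0, 14.0, 24.0], 0.68)]
peg_thin top []
peg_thin scene [([414.0, 156.0, 28.0, 36.0], 0.63), ([401.0, 222.0, 5.0, 16.0], 0.38), ([185.0, 263.0, 48.0, 50.0], 0.23)]
tray top [([285.0, 184.0, 42.0, 29.0], 0.7)]
tray scene [([369.0, 239.0, 70.0, 62.0], 0.86)]
tray_fin top [([285.0, 183.0, 46.0, 28.0], 0.61)]
tray_fin scene [([375.0, 242.0, 52.0, 58.0], 0.81)]
wide_paddle top [([430.0, 206.0, 34.0, 49.0], 0.97), ([285.0, 259.0, 37.0, 54.0], 0.61), ([438.0, 279.0, 53.0, 37.0], 0.56)]
wide_paddle scene [([186.0, 261.0, 48.0, 50.0], 0.9), ([164.0, 200.0, 61.0, 24.0], 0.58), ([329.0, 177.0, 47.0, 33.0], 0.58)]
narrow_paddle top [([377.0, 210.0, 25.0, 48.0], 0.69)]
narrow_paddle scene [([249.0, 238.0, 19.0, 53.0], 0.58)]
top 416.27361559146385 [0.353 0.03  1.498] [[0.01, -1.0, 0.01], [-0.99, -0.01, -0.11], [0.11, -0.01, -0.99]]
scene 418.4086981891751 [ 1.233 -0.23   1.053] [[0.32, 0.95, -0.01], [0.72, -0.25, -0.65], [-0.62, 0.2, -0.76]]
0.8 [ 1.38612471e-05  9.92025359e-01  1.26038436e-01 -4.97805076e-06]
```

View pics/top.png

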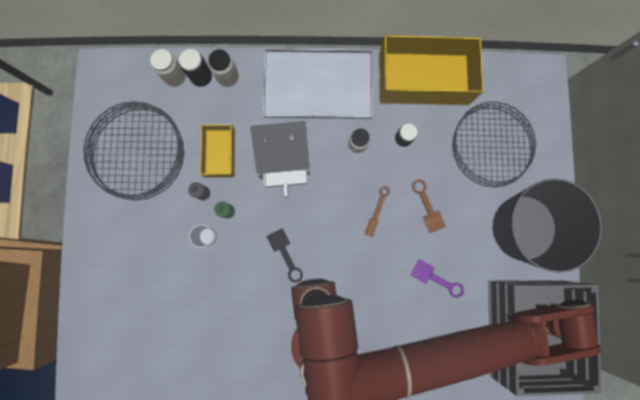

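View pics/scene.png

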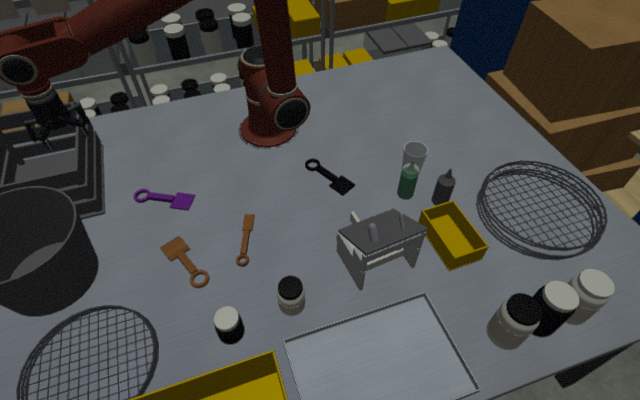

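The top view shows four paddle-shaped things:
- (430,206): wooden, with a wide blade. This fits the description.
- (377,210): wooden and narrow, so leave it.
- (285,259): black look-alike.
- (438,279): purple look-alike.

The board is at (282,150). In the scene view the thick peg is at (374,233) and the thin one at (401,222).

```bash
python3 - <<'E'
from h import *
a=cv2.cvtColor(cv2.imread('pics/scene.png'),cv2.COLOR_BGR2RGB);b=cv2.cvtColor(cv2.imread('pics/top.png'),cv2.COLOR_BGR2RGB)
def cr(im,u,v,w,h,s): return cv2.resize(im[v:v+h,u:u+w],None,fx=s,fy=s,interpolation=cv2.INTER_CUBIC)
o=np.zeros((600,800,3),np.uint8)
o[:300,:400]=cr(b,240,115,80,60,5)[:, :]   # top board u=240+px/5, v=115+py/5
o[:300,400:]=cr(b,360,175,80,60,5)
o[300:,:400]=cr(a,330,205,100,75,4)
o[300:,400:]=cr(b,240,150,80,60,5)
save('crop',o)
ct=optics.camera_info('top')
optics.grab_frame('top')
for r in nets.outline_of('top','wide_paddle'):
    m=r['pixels'];v,u=np.nonzero(m);X=onz(ct,np.c_[u,v],.008)[:,:2];mu=X.mean(0);w,V=np.linalg.eigh(np.cov(X.T));d=V[:,1];s=(X-mu)@d
    # blade end has more mass
    print(r['confidence'],len(u),mu.round(3),d.round(3),s.min().round(3),s.max().round(3),(mu+d*s.min()).round(3),(mu+d*s.max()).round(3),'skew',(s**3).mean())
E
```

```text
0.93 658 [ 0.237 -0.403] [0.475 0.88 ] -0.114 0.087 [ 0.183 -0.503] [ 0.278 -0.326] skew -8.321516096017284e-05
0.69 642 [0.327 0.137] [-0.887 -0.462] -0.08 0.116 [0.398 0.174] [0.224 0.083] skew 0.00010254045230697489
0.65 561 [ 0.472 -0.386] [-0.931 -0.364] -0.124 0.071 [ 0.588 -0.341] [ 0.406 -0.412] skew -9.160393530547743e-05
```

View pics/crop.png

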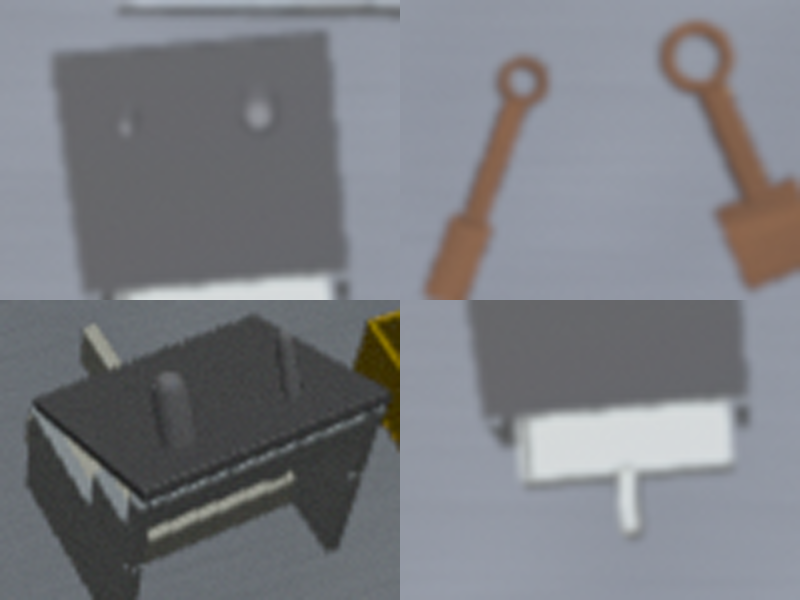

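The crop confirms the choice. The wooden wide paddle has its eye near (419,186) and its blade toward (433,222). In the top view the thick peg is the right-hand one, near (291.5,137). The fin runs from (285,184) to (286.5,196).

```bash
cat > fit.py <<'E'
from h import *
from scipy.optimize import least_squares
ct=optics.camera_info('top');cs=optics.camera_info('scene')
c,s=np.cos(np.pi/6),np.sin(np.pi/6)
L=.165
P=np.array([[L*c,.09,.11+L*s],[L*c,-.09,.11+L*s],[0,-.09,.11],[0,.09,.11]])
ut=np.array([[250.6,125.4],[305.6,121.4],[309.6,168.6],[256.4,173]])
us=np.array([[427,228.8],[366.8,253],[338.3,230.5],[393.8,209.3]])
def tf(p,X):
    a=p[2];return np.asarray(X)@np.array([[np.cos(a),np.sin(a),0],[-np.sin(a),np.cos(a),0],[0,0,1]])+[p[0],p[1],0]
f=lambda p:np.r_[proj(ct,tf(p,P))-ut,proj(cs,tf(p,P))-us].ravel()
r=least_squares(f,[.6,.13,0],loss='soft_l1')
if __name__=='__main__':
    print(r.x.round(4),f(r.x).reshape(-1,2).round(1).tolist())
    b=np.array([.125*c,0,.11+.125*s]);n=np.array([-s,0,c])
    for y in(-.045,.045):
        for h in (0,.045):
            X=tf(r.x,[b+[0,y,0]+h*n]);print(y,h,X.round(4),proj(ct,X).round(1),proj(cs,X).round(1))
    print('fin top px->', onz(ct,[[285.4,184],[286.4,196.4]],.055).round(4), onz(cs,[[352.5,211]],.055).round(4))
    print('eye',onz(ct,[[360+296/5,175+57/5]],.010).round(4),'blade mean',onz(ct,[[433,221]],.008).round(4))
    c1=onz(ct,[[360+296/5,175+57/5]],.012)[0]
    print(np.array(state()['tool_rot']))
E
python3 fit.py
```

```text
[0.6013 0.1367 0.0942] [[-0.5, -0.6], [0.2, -1.2], [0.2, -0.3], [0.2, -0.3], [1.3, -0.9], [-1.3, 0.2], [-0.5, -1.1], [0.1, -1.1]]
-0.045 0 [[0.7133 0.1021 0.1725]] [[293.  133.4]] [[373.8 240.6]]
-0.045 0.045 [[0.6909 0.1    0.2115]] [[293. 137.]] [[370.9 224.9]]
0.045 0 [[0.7048 0.1917 0.1725]] [[265.5 135.7]] [[404.3 228.5]]
0.045 0.045 [[0.6824 0.1896 0.2115]] [[264.6 139.4]] [[401.9 212.9]]
fin top px-> [[0.5634 0.1324 0.055 ]
 [0.5197 0.1282 0.055 ]] [[0.5239 0.1301 0.055 ]]
eye [[ 0.566  -0.3495  0.01  ]] blade mean [[ 0.4408 -0.3982  0.008 ]]
[ 2.77325384e-05  9.92021243e-01  1.26070828e-01 -3.74492910e-06]
```

```bash
cat >> h.py <<'E'
def Rdown(yaw): # tool down, tool x at yaw
    x=np.array([np.cos(yaw),np.sin(yaw),0]);z=np.array([0,0,-1.]);return np.c_[x,np.cross(z,x),z]
E
python3 -c "
from h import *
goto([.532,.130,.16],Rdown(.094))"
```

```text
d [ 0.6845 -0.7723  0.0891] r [0.     0.     0.1059]
```

```bash
python3 -m inch '[{"dx":0.6845,"dy":-0.7723,"rz":0.106},{"dx":0.6845,"dy":-0.7723,"rz":0.106},{"dx":0.6845,"dy":-0.7723,"rz":0.106},{"dx":0.6845,"dy":-0.7723,"rz":0.106},{"dx":0.6845,"dy":-0.7723,"rz":0.106}]' 1; python3 -c "
from h import *
goto([.532,.130,.16],Rdown(.094))"
```

```text
d [ 0.6845 -0.7723  0.0891] r [0.     0.     0.1059]validation failed for argument at $[0]...
```

```bash
python3 -m inch '[{"dx":0.6845,"dy":-0.7723,"dz":0,"rx":0,"ry":0,"rz":0.106},{"dx":0.6845,"dy":-0.7723,"dz":0,"rx":0,"ry":0,"rz":0.106},{"dx":0.6845,"dy":-0.7723,"dz":0,"rx":0,"ry":0,"rz":0.106},{"dx":0.6845,"dy":-0.7723,"dz":0,"rx":0,"ry":0,"rz":0.106},{"dx":0.6845,"dy":-0.7723,"dz":0,"rx":0,"ry":0,"rz":0.106}]' 1; python3 -c "
from h import *
goto([.532,.130,.16],Rdown(.094))"
```

```text
time: 1.4
tool_pos: [0.2706, -0.3808, 0.2314]
tool_rot: [0.0, 0.999, 0.047, 0.0]
contact_force: [1.0, 0.3, 0.4]
gripper_width: 0.998
grasp_force: 0.0
d [ 0.3846 -0.6054  0.0891] r [ 0.0003 -0.0003 -0.0006]
```

```bash
python3 -m inch '[{"dx":0.16,"dy":-0.25,"dz":0,"rx":0,"ry":0,"rz":0},{"dx":0.16,"dy":-0.25,"dz":0,"rx":0,"ry":0,"rz":0},{"dx":0.16,"dy":-0.25,"dz":0,"rx":0,"ry":0,"rz":0},{"dx":0.16,"dy":-0.25,"dz":0,"rx":0,"ry":0,"rz":0},{"dx":0.16,"dy":-0.25,"dz":0,"rx":0,"ry":0,"rz":0}]' >/dev/null
python3 -m inch '[{"dx":0.16,"dy":-0.25,"dz":0.05,"rx":0,"ry":0,"rz":0},{"dx":0.16,"dy":-0.25,"dz":0.05,"rx":0,"ry":0,"rz":0},{"dx":0.16,"dy":-0.25,"dz":0.05,"rx":0,"ry":0,"rz":0},{"dx":0.16,"dy":-0.25,"dz":0.05,"rx":0,"ry":0,"rz":0},{"dx":0.16,"dy":-0.25,"dz":0.05,"rx":0,"ry":0,"rz":0}]'; python3 -c "
from h import *
goto([.532,.130,.16],Rdown(.094))
goto([.532,.130,.022],Rdown(.094))"
```

```text
time: 2.4
tool_pos: [0.4881, 0.0423, 0.1911]
tool_rot: [-0.0, 0.999, 0.048, 0.0]
contact_force: [0.4, -0.5, 0.9]
gripper_width: 1.002
grasp_force: 0.0
d [ 0.0651 -0.1039  0.0389] r [-0.0001 -0.0004  0.0009]
d [ 0.065  -0.1039  0.2114] r [-0.0001 -0.0004  0.0009]
```

Go above the fin and take a wrist view before descending.

```bash
python3 -m inch '[{"dx":0.0325,"dy":-0.052,"dz":0.02,"rx":0,"ry":0,"rz":0},{"dx":0.065,"dy":-0.104,"dz":0.039,"rx":0,"ry":0,"rz":0},{"dx":0.065,"dy":-0.104,"dz":0.039,"rx":0,"ry":0,"rz":0},{"dx":0.065,"dy":-0.104,"dz":0.039,"rx":0,"ry":0,"rz":0}]'; python3 - <<'E'
from h import *
c=optics.camera_info('wrist');im=optics.grab_frame('wrist');save('w1',im)
p,R=Rt();print(p,'cam in tool',(R.T@(-np.array(c['R']).T@c['t']-p)).round(3),(np.array(c['R'])@R).round(2).tolist())
print('pred fin',proj(c,[[.5197,.128,.055],[.5634,.132,.055]]).round(),'pegthick tip/base',proj(c,[[.6909,.1,.2115],[.7133,.1021,.1725]]).round())
goto([.532,.130,.022],Rdown(.094))
E
```

```text
time: 2.8
tool_pos: [0.5311, 0.1283, 0.1592]
tool_rot: [0.0, 0.999, 0.048, -0.001]
contact_force: [-0.0, -0.7, -0.1]
gripper_width: 0.997
grasp_force: 0.0
[0.53134278 0.12733731 0.16006819] cam in tool [ 0.075 -0.001 -0.142] [[0.0, 1.0, 0.0], [-0.96, 0.0, -0.29], [-0.29, -0.0, 0.96]]
pred fin [[322. 207.]
 [323. 158.]] pegthick tip/base [[ 524. -282.]
 [ 458. -229.]]
d [ 0.0012 -0.0033  0.1726] r [0.0003 0.0004 0.0003]
```

View pics/w1.png

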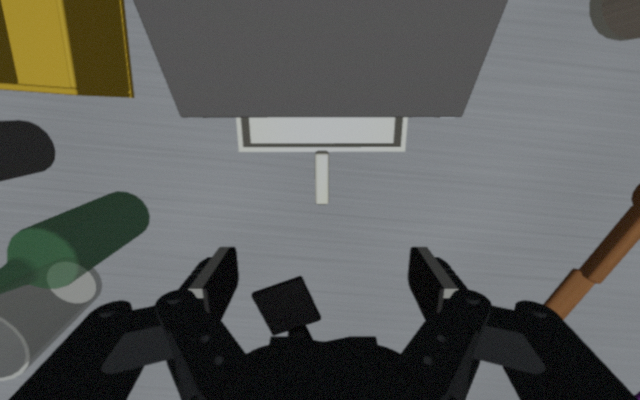

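The wrist view shows the fin from (321,153) to (321,205), within a few pixels of the prediction. The board's lower corners are at (181,117) and (463,117). I'll descend, close and pull.

```bash
python3 -m inch '[{"dx":0.001,"dy":-0.003,"dz":0.06,"rx":0,"ry":0,"rz":0},{"dx":0.001,"dy":-0.003,"dz":0.12,"rx":0,"ry":0,"rz":0},{"dx":0.001,"dy":-0.003,"dz":0.1726,"rx":0,"ry":0,"rz":0},{"dx":0.001,"dy":-0.003,"dz":0.1726,"rx":0,"ry":0,"rz":0}]'
python3 -m inch '[{"dx":0,"dy":0,"dz":0,"rx":0,"ry":0,"rz":0},{"dx":0,"dy":0,"dz":0,"rx":0,"ry":0,"rz":0},{"dx":0,"dy":0,"dz":0,"rx":0,"ry":0,"rz":0},{"dx":0,"dy":0,"dz":0,"rx":0,"ry":0,"rz":0},{"dx":0,"dy":0,"dz":0,"rx":0,"ry":0,"rz":0}]' -1
python3 - <<'E'
from h import *
import fit
# refine board with wrist pixel of picture w1 is skipped: wrist moved; print corner estimate from stored geometry
p=np.array([.53134,.12734,.16007]);R=Rdown(2*np.arctan2(.048,.999))
c=optics.camera_info('wrist');p1,R1=Rt()
Rc=np.array(c['R'])@R1@R.T; o=R@(R1.T@(-np.array(c['R']).T@c['t']-p1))+p
c2=dict(c,R=Rc,t=-Rc@o)
print('corners',onz(c2,[[181,117],[463,117]],.11).round(4),'pred',fit.tf(fit.r.x,[[0,.09,.11],[0,-.09,.11]]).round(4))
print('fin',onz(c2,[[321,153],[321,205]],.055).round(4))
E
```

```text
time: 3.25
tool_pos: [0.5265, 0.1278, 0.0165]
tool_rot: [0.0, 0.999, 0.046, -0.006]
contact_force: [-1.6, -0.4, -0.0]
gripper_width: 1.001
grasp_force: 0.0
time: 3.75
tool_pos: [0.533, 0.1298, 0.0235]
tool_rot: [0.0, 0.999, 0.047, 0.001]
contact_force: [0.7, -10.0, 8.5]
gripper_width: 0.147
grasp_force: 8.4
corners [[0.5909 0.2248 0.11  ]
 [0.6081 0.045  0.11  ]] pred [[0.5928 0.2263 0.11  ]
 [0.6098 0.0471 0.11  ]]
fin [[0.5679 0.1329 0.055 ]
 [0.5213 0.1285 0.055 ]]
```

```bash
python3 -m inch '[{"dx":0,"dy":0,"dz":0,"rx":0,"ry":0,"rz":0},{"dx":-0.03,"dy":0,"dz":0,"rx":0,"ry":0,"rz":0},{"dx":-0.06,"dy":0,"dz":0,"rx":0,"ry":0,"rz":0},{"dx":-0.085,"dy":0,"dz":0,"rx":0,"ry":0,"rz":0},{"dx":-0.09,"dy":0,"dz":0,"rx":0,"ry":0,"rz":0}]'
python3 -m inch '[{"dx":-0.004,"dy":0,"dz":0,"rx":0,"ry":0,"rz":0},{"dx":-0.004,"dy":0,"dz":0,"rx":0,"ry":0,"rz":0}]'
python3 -c "
from h import *
optics.grab_frame('top')
print([(x['bbox'],x['confidence']) for x in nets.boxes_of('top','tray')],state()['contact_force'],state()['tool_pos'])"
```

```text
time: 4.25
tool_pos: [0.4652, 0.1229, 0.0238]
tool_rot: [0.0, 0.999, 0.047, 0.008]
contact_force: [28.7, -0.4, -21.6]
gripper_width: 0.131
grasp_force: 62.4
time: 4.45
tool_pos: [0.4651, 0.1228, 0.0239]
tool_rot: [0.0, 0.999, 0.047, 0.011]
contact_force: [29.2, 0.6, -21.6]
gripper_width: 0.129
grasp_force: 62.0
[([285.8, 186.7, 46.2, 30.7], 0.8)] [ 27.91372301   1.42076497 -20.78315732] [0.4650572  0.12285399 0.02386406]
```

```bash
python3 -m inch '[{"dx":0,"dy":0,"dz":0,"rx":0,"ry":0,"rz":0},{"dx":0,"dy":0,"dz":0,"rx":0,"ry":0,"rz":0},{"dx":0,"dy":0,"dz":0,"rx":0,"ry":0,"rz":0}]' 0.6
python3 -m inch '[{"dx":0,"dy":0,"dz":-0.05,"rx":0,"ry":0,"rz":0},{"dx":0,"dy":0,"dz":-0.1,"rx":0,"ry":0,"rz":0},{"dx":0,"dy":0,"dz":-0.15,"rx":0,"ry":0,"rz":0},{"dx":0,"dy":0,"dz":-0.2,"rx":0,"ry":0,"rz":0},{"dx":0,"dy":0,"dz":-0.2,"rx":0,"ry":0,"rz":0}]'
python3 - <<'E'
from h import *
c=optics.camera_info('wrist');im=optics.grab_frame('wrist');save('w2',im)
f=np.array([[.5213,.1285,.055],[.5679,.1329,.055]])-.07*np.array([np.cos(.095),np.sin(.095),0])
print('fin if 70mm',proj(c,f).round(1))
d=np.array([-.931,-.364]);o=np.array([.496,-.377])
goto([*(o-.012*d),.16],Rdown(np.arctan2(-d[1],-d[0])))
E
```

```text
time: 4.85
tool_pos: [0.4567, 0.1229, 0.0218]
tool_rot: [-0.0, 0.999, 0.047, -0.0]
contact_force: [-0.7, -0.2, 0.7]
gripper_width: 0.635
grasp_force: 0.0
time: 5.35
tool_pos: [0.4607, 0.1234, 0.1892]
tool_rot: [-0.0, 0.999, 0.047, 0.006]
contact_force: [0.8, 0.1, 0.2]
gripper_width: 0.799
grasp_force: 0.0
fin if 70mm [[324.1 196.5]
 [324.1 149.2]]
d [0.0014 0.6228 0.0322] r [ 0.0005 -0.0048 -0.1857]
```

View pics/w2.png

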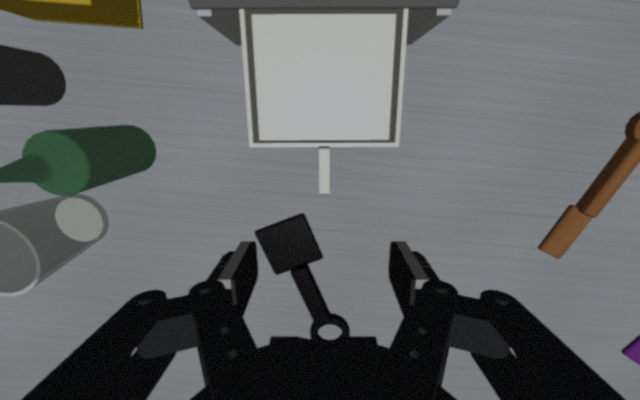

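The tray is out: the fin is at (324,148)–(324,194), where a 70 mm pull puts it, and the force rose at the stop. Next, the paddle.

```bash
python3 -m inch '[{"dx":0,"dy":0.06,"dz":0,"rx":0,"ry":0,"rz":0},{"dx":0,"dy":0.12,"dz":0,"rx":0,"ry":0,"rz":0},{"dx":0,"dy":0.18,"dz":0,"rx":0,"ry":0,"rz":0},{"dx":0,"dy":0.24,"dz":0,"rx":0,"ry":0,"rz":0},{"dx":0,"dy":0.3,"dz":0,"rx":0,"ry":0,"rz":0}]' >/dev/null
python3 -m inch '[{"dx":0,"dy":0.06,"dz":0.01,"rx":0,"ry":0,"rz":-0.06},{"dx":0,"dy":0.12,"dz":0.02,"rx":0,"ry":0,"rz":-0.12},{"dx":0,"dy":0.18,"dz":0.03,"rx":0,"ry":0,"rz":-0.186},{"dx":0,"dy":0.24,"dz":0.03,"rx":0,"ry":0,"rz":-0.186},{"dx":0,"dy":0.3,"dz":0.03,"rx":0,"ry":0,"rz":-0.186}]'
python3 -m inch '[{"dx":0,"dy":0.02,"dz":0,"rx":0,"ry":0,"rz":0},{"dx":0,"dy":0.02,"dz":0,"rx":0,"ry":0,"rz":0},{"dx":0,"dy":0.02,"dz":0,"rx":0,"ry":0,"rz":0}]'
python3 - <<'E'
from h import *
c=optics.camera_info('wrist');im=optics.grab_frame('wrist');save('w3',im)
print([(np.round(r['bbox']).tolist(),round(r['confidence'],2),r['pixels'].sum()) for r in nets.outline_of('wrist','wide_paddle')])
d=np.array([-.931,-.364]);o=np.array([.496,-.377])
print('pred eye,o,tip',proj(c,[[*(o-.075*d),.006],[*o,.018],[*(o+.096*d),.004]]).round())
print(Rt()[0]);goto([*(o-.012*d),.003],Rdown(np.arctan2(-d[1],-d[0])))
E
```

```text
time: 6.4
tool_pos: [0.5008, -0.3559, 0.1551]
tool_rot: [-0.002, 0.983, 0.185, -0.001]
contact_force: [0.7, -0.3, 0.9]
gripper_width: 0.799
grasp_force: 0.0
time: 6.7
tool_pos: [0.5071, -0.3689, 0.1561]
tool_rot: [-0.002, 0.983, 0.185, -0.001]
contact_force: [-0.7, -1.2, -0.4]
gripper_width: 0.803
grasp_force: 0.0
[([257.0, 336.0, 18.0, 22.0], 0.63, np.int64(221))]
pred eye,o,tip [[327. 121.]
 [327. 198.]
 [327. 273.]]
[ 0.50752288 -0.36826788  0.15694438]
d [-0.0023  0.0053  0.1924] r [-0.0014  0.0005  0.0008]
```

View pics/w3.png

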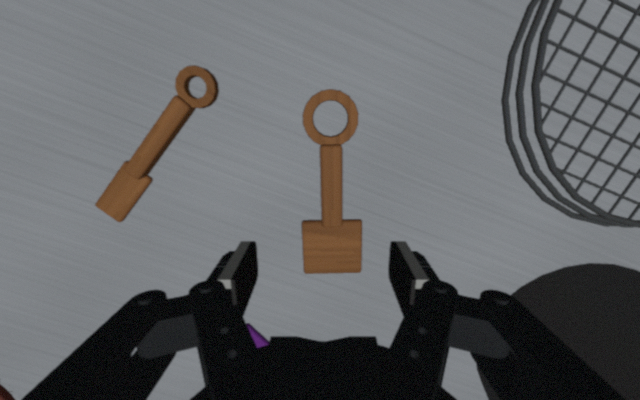

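Only the wide paddle is under the gripper: eye at (330,117), handle along column 331, blade end at (332,272). I'll compute the grasp.

```bash
python3 - <<'E'
from h import *
c=optics.camera_info('wrist')
e=onz(c,[[330,117.5]],.012)[0];t=onz(c,[[332,271.5]],.006)[0]
d=(t-e)[:2];L=np.hypot(*d);d/=L;print(e,t,L,'yaw',np.arctan2(-d[1],-d[0]))
g=e[:2]+.070*d;print(g)
h=onz(c,[[331.5,183]],.018)[0];print('handle off',np.cross(d,h[:2]-e[:2]))
goto([*g,.004],Rdown(np.arctan2(-d[1],-d[0])))
E
```

```text
[ 0.5700578  -0.35036911  0.012     ] [ 0.41224812 -0.41605973  0.006     ] 0.17093610662902217 yaw 0.39444868021717505
[ 0.5054332  -0.37727006]
handle off 0.0004808999179887405
d [-0.0064  0.0099  0.1912] r [-0.0014  0.0005 -0.0137]<stdin>:6: DeprecationWarning: Arrays of 2-dimensional vectors are deprecated. Use arrays of 3-dimensional vectors instead. (deprecated in NumPy 2.0)
```

```bash
python3 -m inch '[{"dx":-0.0064,"dy":0.0099,"dz":0.06,"rx":-0.001,"ry":0,"rz":-0.0137},{"dx":-0.0064,"dy":0.0099,"dz":0.12,"rx":-0.001,"ry":0,"rz":-0.0137},{"dx":-0.0064,"dy":0.0099,"dz":0.165,"rx":-0.001,"ry":0,"rz":-0.0137},{"dx":-0.0064,"dy":0.0099,"dz":0.18,"rx":-0.001,"ry":0,"rz":-0.0137},{"dx":-0.0064,"dy":0.0099,"dz":0.1912,"rx":-0.001,"ry":0,"rz":-0.0137}]'
python3 -m inch '[{"dx":0,"dy":0,"dz":0,"rx":0,"ry":0,"rz":0},{"dx":0,"dy":0,"dz":0,"rx":0,"ry":0,"rz":0},{"dx":0,"dy":0,"dz":0,"rx":0,"ry":0,"rz":0},{"dx":0,"dy":0,"dz":0,"rx":0,"ry":0,"rz":0},{"dx":0,"dy":0,"dz":0,"rx":0,"ry":0,"rz":0}]' -1
python3 -m inch '[{"dx":0,"dy":0,"dz":0,"rx":0,"ry":0,"rz":0},{"dx":0,"dy":0,"dz":-0.04,"rx":0,"ry":0,"rz":0},{"dx":0,"dy":0,"dz":-0.1,"rx":0,"ry":0,"rz":0},{"dx":0,"dy":0,"dz":-0.15,"rx":0,"ry":0,"rz":0}]'
```

```text
time: 7.3
tool_pos: [0.5059, -0.3778, 0.0043]
tool_rot: [0.0, 0.981, 0.196, -0.0]
contact_force: [0.2, -0.5, 0.4]
gripper_width: 0.8
grasp_force: 0.0
time: 7.8
tool_pos: [0.5076, -0.3805, 0.0078]
tool_rot: [0.002, 0.981, 0.195, 0.001]
contact_force: [-0.5, -0.2, 6.6]
gripper_width: 0.237
grasp_force: 62.7
time: 8.2
tool_pos: [0.5059, -0.379, 0.1269]
tool_rot: [0.001, 0.981, 0.195, 0.0]
contact_force: [0.4, -0.7, -1.2]
gripper_width: 0.235
grasp_force: 61.8
```

```bash
cat >> h.py <<'E'
PSI=.095
def Rtilt(psi=PSI):
    c,s=np.cos(np.pi/6),np.sin(np.pi/6);cp,sp=np.cos(psi),np.sin(psi)
    x=np.array([c*cp,c*sp,s]);z=-np.array([-s*cp,-s*sp,c]);return np.c_[x,np.cross(z,x),z]
E
python3 - <<'E'
from h import *
goto([.53,.09,.29],Rtilt())
c=optics.camera_info('wrist');print('pred eye',proj(c,[(lambda p,R:p+R@np.array([.07,0,0]))(*Rt())]))
goto([.53,-.15,.26],Rdown(.394))
E
```

```text
d [ 0.2525 -0.5296 -0.2049] r [-0.0508  0.3462  0.1946]
pred eye [[323.28636894 117.76558874]]
d [ 0.1376 -0.2526 -0.1668] r [ 0.0013 -0.0001 -0.0005]
```

```bash
python3 -m inch '[{"dx":0.025,"dy":-0.053,"dz":-0.03,"rx":0,"ry":0,"rz":0},{"dx":0.05,"dy":-0.106,"dz":-0.06,"rx":0,"ry":0,"rz":0},{"dx":0.075,"dy":-0.159,"dz":-0.08,"rx":0,"ry":0,"rz":0},{"dx":0.1,"dy":-0.212,"dz":-0.1,"rx":0,"ry":0,"rz":0},{"dx":0.126,"dy":-0.265,"dz":-0.12,"rx":0,"ry":0,"rz":0}]' >/dev/null
python3 -m inch '[{"dx":0.025,"dy":-0.053,"dz":-0.015,"rx":-0.01,"ry":0.07,"rz":0.04},{"dx":0.05,"dy":-0.106,"dz":-0.03,"rx":-0.02,"ry":0.14,"rz":0.08},{"dx":0.075,"dy":-0.159,"dz":-0.05,"rx":-0.03,"ry":0.21,"rz":0.12},{"dx":0.1,"dy":-0.212,"dz":-0.07,"rx":-0.04,"ry":0.28,"rz":0.158},{"dx":0.126,"dy":-0.265,"dz":-0.085,"rx":-0.0508,"ry":0.3462,"rz":0.1946}]'
python3 - <<'E'
from h import *
n=-Rtilt()[:,2];u=Rtilt()[:,0]
print(Rt()[0]); goto(np.array([.7115,.102,.1725])+.091*n-.07*u,Rtilt())
E
```

```text
time: 9.2
tool_pos: [0.5291, 0.0872, 0.2892]
tool_rot: [-0.013, 0.964, 0.044, 0.262]
contact_force: [1.1, 0.4, -1.6]
gripper_width: 0.238
grasp_force: 61.8
[0.52913427 0.08721085 0.28917565]
d [0.0368 0.0031 0.1271] r [ 0.0001 -0.0045 -0.0026]
```

```bash
python3 -m inch '[{"dx":0.0368,"dy":0.003,"dz":0.04,"rx":0,"ry":-0.0045,"rz":-0.0026},{"dx":0.0368,"dy":0.003,"dz":0.08,"rx":0,"ry":-0.0045,"rz":-0.0026},{"dx":0.0368,"dy":0.003,"dz":0.11,"rx":0,"ry":-0.0045,"rz":-0.0026},{"dx":0.0368,"dy":0.003,"dz":0.127,"rx":0,"ry":-0.0045,"rz":-0.0026},{"dx":0.0368,"dy":0.003,"dz":0.127,"rx":0,"ry":-0.0045,"rz":-0.0026}]'
python3 - <<'E'
from h import *
c=optics.camera_info('wrist');im=optics.grab_frame('wrist');save('w4',im)
p,R=Rt();print(p)
print('eye pred',[proj(c,[p+R@np.array([.07,0,z])]).round(1).tolist() for z in(-.006,0,.006)])
n=-Rtilt()[:,2];b=np.array([.7115,.102,.1725]);print('peg pred base/tip',proj(c,[b,b+.045*n]).round(1).tolist())
E
```

```text
time: 9.7
tool_pos: [0.6044, 0.0909, 0.2108]
tool_rot: [-0.012, 0.966, 0.048, 0.253]
contact_force: [0.8, 0.1, -1.0]
gripper_width: 0.235
grasp_force: 61.7
[0.60502968 0.09078523 0.21276594]
eye pred [[[323.8, 115.4]], [[323.8, 114.9]], [[323.8, 114.5]]]
peg pred base/tip [[322.4, 106.5], [322.3, 107.6]]
```

View pics/w4.png

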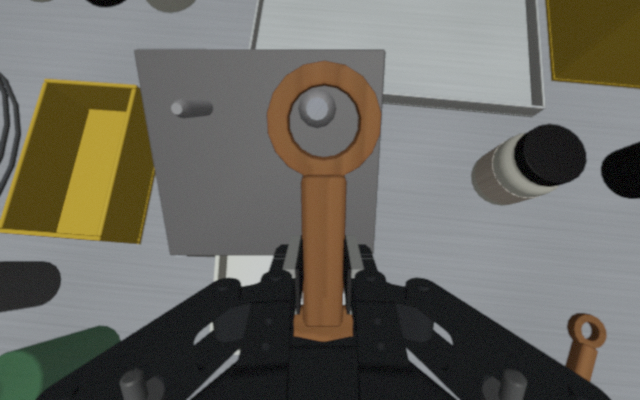

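The wrist view shows the eye hole centred near (324,120) and the thick peg tip at (318,106), inside the ring but off-centre. I'll work out the lateral correction.

```bash
cat > off.py <<'E'
from h import *
import sys
def intool(c,uv,z):
    p,R=Rt();o,d=ray(c,[uv]);o=R.T@(o-p);d=R.T@d[0];return o+d*(z-o[2])/d[2]
E
python3 - <<'E'
from off import *
c=optics.camera_info('wrist');p,R=Rt()
n=-Rtilt()[:,2];b=np.array([.7115,.102,.1725]);zt=(R.T@(b+.045*n-p))[2];print('tip depth in tool z',zt)
e=intool(c,[324,120.5],-.003);t=intool(c,[318,106.5],zt);t2=intool(c,[318,106.5],zt+.005)
print(e,t,t2,'shift frac',(t-e)/.8); goto(p,Rtilt())
E
```

```text
tip depth in tool z 0.042726176433823
[ 0.06904961  0.00022013 -0.003     ] [ 0.07521307 -0.00325767  0.04272618] [ 0.07520585 -0.00333702  0.04772618] shift frac [ 0.00770434 -0.00434726  0.05715772]
d [0. 0. 0.] r [-0.0003  0.0062  0.0023]
```

```bash
python3 -m inch '[{"dx":0.0077,"dy":-0.0043,"dz":0,"rx":0,"ry":0.003,"rz":0.001},{"dx":0.0077,"dy":-0.0043,"dz":0.02,"rx":0,"ry":0.003,"rz":0.001},{"dx":0.0077,"dy":-0.0043,"dz":0.0375,"rx":0,"ry":0.003,"rz":0.001},{"dx":0.0077,"dy":-0.0043,"dz":0.0375,"rx":0,"ry":0.003,"rz":0.001}]'
python3 - <<'E'
from h import *
im=optics.grab_frame('wrist');save('w5',cv2.resize(im[40:200,220:430],None,fx=3,fy=3))
p,R=Rt();print(p);goto(p,Rtilt())
E
```

```text
time: 10.15
tool_pos: [0.6253, 0.0964, 0.1906]
tool_rot: [-0.012, 0.965, 0.047, 0.257]
contact_force: [-0.4, 0.4, -1.7]
gripper_width: 0.237
grasp_force: 61.7
[0.62548389 0.09639338 0.19147837]
d [0. 0. 0.] r [-0.0003  0.0014  0.0014]
```

View pics/w5.png

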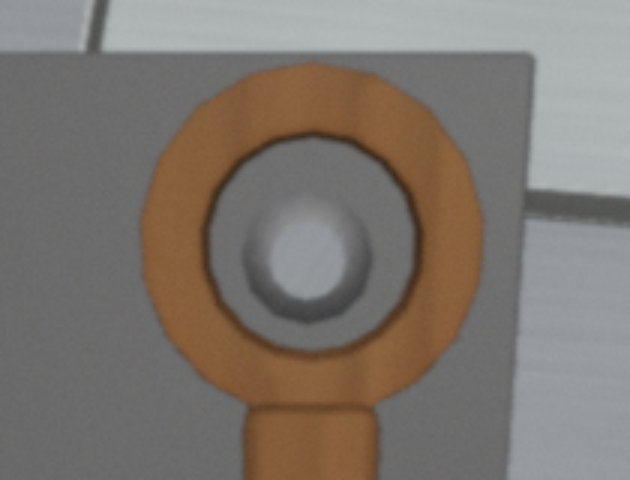

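The hole centre is at crop (312,242) and the peg tip at (308,258), about 2.5 mm too far up the slope. I'll correct that and go down most of the way.

```bash
python3 -m inch '[{"dx":-0.003,"dy":-0.0007,"dz":0,"rx":0,"ry":0.001,"rz":0.001},{"dx":-0.003,"dy":-0.0007,"dz":0.015,"rx":0,"ry":0.001,"rz":0.001},{"dx":-0.003,"dy":-0.0007,"dz":0.03,"rx":0,"ry":0.001,"rz":0.001},{"dx":-0.003,"dy":-0.0007,"dz":0.045,"rx":0,"ry":0.001,"rz":0.001},{"dx":-0.003,"dy":-0.0007,"dz":0.055,"rx":0,"ry":0.001,"rz":0.001}]'
python3 -m inch '[{"dx":0,"dy":0,"dz":0.004,"rx":0,"ry":0,"rz":0},{"dx":0,"dy":0,"dz":0.004,"rx":0,"ry":0,"rz":0}]'
python3 - <<'E'
from h import *
p,R=Rt();n=-Rtilt()[:,2];print(p,state()['contact_force']);goto(p,Rtilt())
b=np.array([.7115,.102,.1725]);print('TCP height above slope',(p-b)@n)
E
```

```text
time: 10.7
tool_pos: [0.6447, 0.0988, 0.1492]
tool_rot: [-0.012, 0.965, 0.046, 0.257]
contact_force: [1.0, -0.1, -1.2]
gripper_width: 0.234
grasp_force: 61.8
time: 10.9
tool_pos: [0.6463, 0.0989, 0.1474]
tool_rot: [-0.012, 0.965, 0.046, 0.257]
contact_force: [-0.8, 0.6, -0.9]
gripper_width: 0.237
grasp_force: 61.8
[0.64634225 0.09894874 0.14741723] [-0.75922581  0.5687132  -0.92641591]
d [0. 0. 0.] r [-0.0003  0.0018  0.0005]
TCP height above slope 0.010854375356220178
```

```bash
python3 -m inch '[{"dx":0,"dy":0,"dz":0.003,"rx":0,"ry":0,"rz":0},{"dx":0,"dy":0,"dz":0.003,"rx":0,"ry":0,"rz":0}]';python3 -m inch '[{"dx":0,"dy":0,"dz":0.003,"rx":0,"ry":0,"rz":0},{"dx":0,"dy":0,"dz":0.003,"rx":0,"ry":0,"rz":0}]'
```

```text
time: 11.1
tool_pos: [0.6479, 0.0991, 0.1468]
tool_rot: [-0.012, 0.965, 0.046, 0.258]
contact_force: [0.8, -0.5, -1.2]
gripper_width: 0.236
grasp_force: 61.8
time: 11.3
tool_pos: [0.6488, 0.0992, 0.1461]
tool_rot: [-0.012, 0.965, 0.047, 0.258]
contact_force: [-10.6, -0.8, 7.5]
gripper_width: 0.235
grasp_force: 63.3
```

```bash
python3 -m inch '[{"dx":0,"dy":0,"dz":0,"rx":0,"ry":0,"rz":0},{"dx":0,"dy":0,"dz":0,"rx":0,"ry":0,"rz":0},{"dx":0,"dy":0,"dz":0,"rx":0,"ry":0,"rz":0},{"dx":0,"dy":0,"dz":0,"rx":0,"ry":0,"rz":0}]' 0.1
python3 -m inch '[{"dx":0,"dy":0,"dz":-0.02,"rx":0,"ry":0,"rz":0},{"dx":0,"dy":0,"dz":-0.05,"rx":0,"ry":0,"rz":0},{"dx":0,"dy":0,"dz":-0.1,"rx":0,"ry":0,"rz":0},{"dx":0,"dy":0,"dz":-0.15,"rx":0,"ry":0,"rz":0},{"dx":0,"dy":0,"dz":-0.15,"rx":0,"ry":0,"rz":0}]'
python3 - <<'E'
from h import *
a=optics.grab_frame('wrist');b=optics.grab_frame('scene')
o=np.zeros((600,800,3),np.uint8);o[:400,:640]=a;save('w6',a)
o=cv2.resize(b[195:275,320:440],None,fx=6,fy=6,interpolation=cv2.INTER_CUBIC);save('s6',o)
E
```

```text
time: 11.7
tool_pos: [0.649, 0.0992, 0.1446]
tool_rot: [-0.012, 0.965, 0.046, 0.258]
contact_force: [-0.7, -0.1, -0.3]
gripper_width: 0.553
grasp_force: 0.0
time: 12.2
tool_pos: [0.591, 0.0936, 0.2566]
tool_rot: [-0.012, 0.963, 0.046, 0.264]
contact_force: [0.8, -0.3, 0.7]
gripper_width: 0.549
grasp_force: 0.0
```

View pics/w6.png

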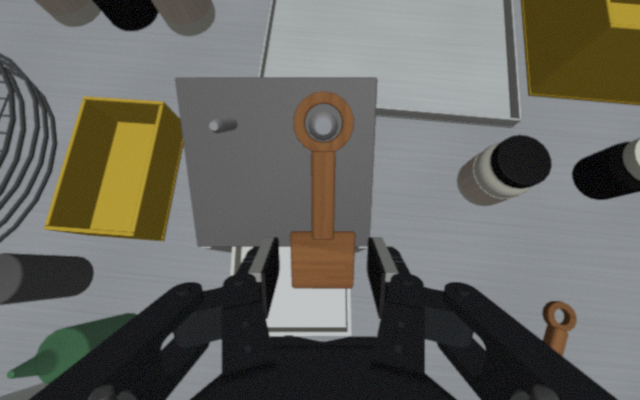

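View pics/s6.png

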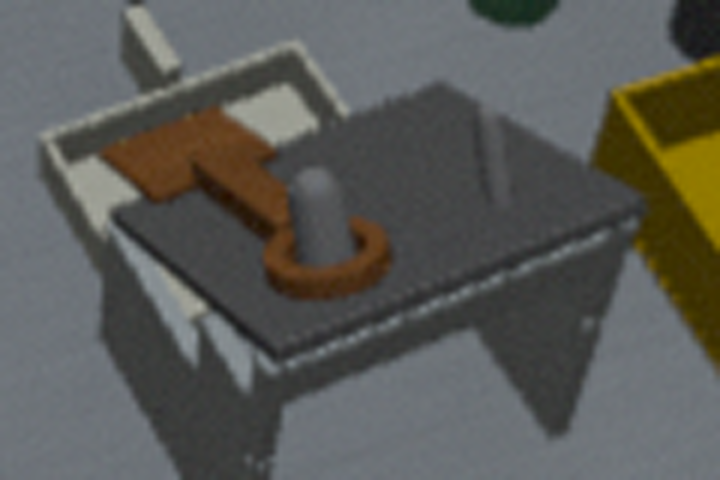

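The wrist view shows the ring around the thick peg at (323,123), with the blade at (322,260) over the tray. In the scene crop the ring lies flat on the board at (327,255), with the tray pulled out.

```bash
python3 -c "
from h import *
print(ticket.job_done())"
```

```text
the job is handed in; nothing more can be done
None
```

The drip tray is pulled out to its stop, and the wide paddle hangs by its eye on the thick peg, flat on the board with its blade down the slope over the tray; I handed the job in at about 12 s (no verdict was returned).

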